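# Zero the slide at the ball stud

### The arm

A 6-joint arm with a two-finger parallel gripper is mounted at the origin on a cart in front of the work surface, level with it; the furniture and walls round the work are solid. World frame = base frame: x ahead of the robot, y to its left, z up, the work surface at z = 0. Lengths are in mm, angles in rad, forces in N, time in s.
With the tool pointing down it reaches from about 350 to 775 mm from the base axis. Payload 7.3 kg.
Tool frame: the origin (TCP) lies at the very end of the fingers, on their centre line; the grasp point (between the pads) lies 19 mm behind it (pinch_z is the distance from the TCP to the grasp point, in mm); z points along the fingers, y is the direction in which the jaws open and shut (so a half turn about z gives the same grasp; the last joint's range is limited). The gripper opens to 92 mm and grips with 3 to 60 N. Pads are 19 mm wide; open, the fingers measure 130 mm over their backs; the gripper's body (75 mm by 190 mm) begins 47 mm behind the grasp point.
Start: joints at [-1.431, 0.342, 1.524, -0, 1.275, -0.146], TCP at [148.033, -503.717, 226.741] pointing down, gripper open.
Joint ranges: [-2.53, 2.53], [-0.77, 2.02], [0.04, 2.7], [-1, 4.14], [0.28, 2.66], [-3.11, 3.11]. Speed limits (rad/s): [2.57, 2.57, 3.14, 3.14, 3.14, 3.14].

### API

Orientations are given as [roll, pitch, yaw] about the fixed x, y, z axes, in that order (R = Rz(yaw) Ry(pitch) Rx(roll)).
In Python, from plant import * gives the robot as it stands.
- The arm moves only by the tool step_arm, never from a script. Its argument "moves" is one flat list of numbers, 7 for each row, row after row: the shift along the tool's x, y, z scaled (see below), then the turn, a rotation vector about the tool's x, y, z scaled (see below), then the closure, from -1 (fully open) to 1 (shut). A call has 1 to 8 rows; each row shifts and turns the pose as measured when the row begins, along the tool's axes as they then stand; what a row does not reach is not made up. The controller multiplies each number of a shift by 2 cm and each number of a turn by 4 degrees. A row lasts 1/12 s, in which the tool goes at most 41.7 mm and 7.16 degrees, less where a joint would pass 70% of its speed; a pose out of reach is approached as far as the arm can. A call with a number of a shift or a turn outside -1 to 1 is refused whole. A call with a gripper value outside its range is refused whole. The fingers move at their own pace and stop on an object; the grip force is fixed at half the most. Time passes only in rows, so rows that do not move let the fingers close. It gives the time, the measured TCP pose, the force and the opening at its end, in the units of the state.
- get_obs(): the state, without advancing time (a new reading comes with each control period).
- capture(name): name is "side" or "top"; returns the picture (384x512x3 uint8, red, green, blue); there is no depth.
- get_calibration(name): a dict with "mtx" (3x3 intrinsics, pixels), "eye" and "orientation" of the camera in the world. Camera axes: x right, y down, z forward; pixel columns grow to the right and rows downward; lengths in mm; the calibration is good to about 2 mm. A picture is of the moment at which its call begins. get_calibration takes no time and is no camera call.
- close_job(): hands the job in, once; it reports no verdict.
The state is a dict: "time": time; "joint_positions": joint angles; "dq": joint speeds; "tau": joint torques, N m; "tool_pos": TCP position; "tcp_rot": TCP orientation; "contact_force": force on the tool from outside, world axes, zero at the start; "moment": the same for the moment, N m; "grip_width": finger opening in mm.
Only numpy, scipy, OpenCV 4.12 (cv2) and the standard library are available. Lean on these libraries where they do the work, as an engineer would, in place of code of your own. Each camera call takes 0.05 s, during which the arm holds its last target.

### The job

Set the slide's datum: turn the black handwheel, regripping its rim as often as needed, until the clamped ball joint's stud has its top directly in line below the red needle, without touching the carriage, the ball joint or the needle stand and leaving the wheel there. Then press the blue key on the readout just until it clicks (its push-back suddenly drops), not down to its hard bottom, and let it come back up. Leave everything else where it lies.

Things in the scene. Friction and masses are not known exactly. Their poses are not given: they have to be found in the camera images.
- slide_bed: Grey fixed slide bed, handwheel in front. Origin: on the table, straight below the centre of the wheel's rim plane; x points away from the robot along the axle, y left along the slide's travel, z up (turned at most 0.12 rad). In this frame the gear case behind the wheel begins at x = 49 mm and is 98 mm high; the ball joint on its carriage begins at x = 89 mm and is up to 174 mm high.
- wheel_centre (a point): Centre of the handwheel's rim circle, on the axle, 70 mm above the table. The upright black wheel faces the robot: a round-section rim 14 mm thick whose centre circle has radius 52 mm, three spokes and a hub (32 mm across, 2 to 32 mm behind the rim plane). It moves only about its axle, resists turning with about 0.12 N m of friction (some 2.5 N at the rim) and stays where it is left.
- rim_top (a point): The highest point of the rim's centre circle, 122 mm above the table (the rim's outer edge is 7 mm higher); fixed, it does not turn with the wheel. A handy place to pinch the 14 mm rim from above, one finger before and one behind it (closing along the bed's x).
- handwheel (a joint): Angle of the handwheel in rad, growing clockwise as seen from the robot (the rim's top moves to the robot's right, the bed's -y). A rack and pinion move the carriage 8 mm for each rad: to the right (the bed's -y) as the angle grows, to the left as it falls. Stops at -5.5 and 5.5.
- carriage: Steel carriage plate, 120 x 190 mm, that slides along the bed's y, with a black forged ball joint clamped on it; it moves by the handwheel alone and must not be touched.
- stud_tip (a point): Centre of the top face of the ball joint's bright threaded stud (about 12 mm across there), 171 mm above the table. The stud rises from the ringed black boot and leans a few degrees; it is its top that counts. It moves with the carriage.
- needle_stand: Fixed surface gauge behind the slide: dark base, 60 x 50 mm, a 230 mm high column and a thin rod that reaches toward the robot to the needle. Its axes are parallel to the bed's; its origin is the centre of the base's underside; the needle is at its y = 0.
- needle_tip (a point): Point of the red needle, 180 mm above the table, just above the stud's top, 9 mm over its centre. The stud is in line when stud_tip and needle_tip have the same y in the needle stand's frame; both always have the same x there.
- readout: Grey digital readout box, 84 x 104 mm, 36 mm high, with a tilted green display (up to 61 mm high) at its rear edge; fixed, to the right or to the left of the slide. Origin: centre of its underside.
- key_top (a point): Centre of the top face of the blue round key (22 mm across) on the readout, 48 mm above the table when not pressed; the key stands 12 mm over the housing and moves straight down with the press.
- zero_key (a joint): How far the blue key is pressed, in m. Snap dome: the push-back rises to about 5.3 N at 1.8 mm, falls away (the click) to 4.5 N at 2.5 mm, 3.4 N at 3 mm and about 1.5 N at 4.3 mm, then rises again to 4 N at 5.5 mm, 6 N at 6 mm and the hard bottom at 7 mm. It springs back when released.
- marker: loose paint marker, 138 mm long, lying; leave it
- paint_jar: loose jar of paint, 56 mm across, 66 mm high; leave it
- grease_tube: loose grease tube, 150 mm long, lying; leave it
- hex_key: loose black hex key, 102 mm long, lying; leave it

How it is judged (in metres and radians):
On the way, in this order (a step that is already met when the one before it is completed fails the run):
1. the stud's top stands in line below the needle (y of stud_tip in the frame of needle_stand between -0.0025 and 0.0025 m), for 0.3 s.
2. the blue key is pressed past its click, with the stud still in line (all of step 1 and value of joint zero_key above 0.0025 m), for 0.05 s.
At the end, for the whole second after the job is handed in: The centre of the stud's top is within 2.5 mm of the needle along the slide's travel and the key, clicked with the stud in line, is back up (within 0.8 mm) (all of step 1 and value of joint zero_key below 0.0008 m); the robot touches nothing.
It fails at once if the key is driven on toward its hard bottom (pressed more than 6.2 mm) (value of joint zero_key above 0.0062 m).
It fails at once if the carriage or its ball joint is touched by the robot (contact force between any of the arm, the fingers and carriage above 1.5 N).
It fails at once if the needle stand is touched by the robot (contact force between any of the arm, the fingers and needle_stand above 1.5 N).
It fails at once if a loose thing nearby is moved more than 15 mm (distance of any of marker, paint_jar, grease_tube, hex_key from where it was at the start of the episode above 0.015 m).
It also fails if it takes over 70 s, if anything falls off the work surface, if the arm or the gripper's body presses on something with over 40 N, if the wrist force passes 120 N, or if a joint passes its speed limit or range.

## Working session

There is one attempt and no reset: what is moved stays moved. The work goes in short steps, Python scripts to look and compute and a tool call to move; the robot and the scene stay as the last step left them, time stands still between calls to the robot, and variables do not carry over. Pictures are saved under pics/ and viewed, and the job is handed in when it is done.

Besides the shell and the picture viewer there is one more tool, called after "Request:" as name(argument=value, ...), one argument or row to a line, values as JSON. step_arm: Moves the arm, as the interface text tells. Shifts and turns lie within -1 to 1; 1 stands for 2 cm of shift or 4 degrees of turn. Its arguments: {"type":"object","properties":{"moves":{"type":"array"}},"required":["moves"]}

```bash
mkdir -p pics; ls; python3 - <<'E'
from plant import *
import cv2
print(get_obs())
for n in ("side","top"):
    im=capture(n); cv2.imwrite(f"pics/{n}0.png",im[:,:,::-1]); print(n,get_calibration(n))
E
```

```text
pics
{'time': 0.0, 'joint_positions': array([-1.43101282e+00,  3.42748093e-01,  1.52502961e+00, -5.48420728e-05,
        1.27539920e+00, -1.46020923e-01]), 'dq': array([-0.00016042,  0.00074518,  0.00053851,  0.00153892,  0.00119908,
       -0.00173683]), 'tau': array([-7.31832642e-04, -4.31250715e+01, -2.44217044e+01,  7.17785186e-02,
        5.59201394e-02, -8.23581058e-05]), 'tool_pos': array([ 147.94895537, -503.28868182,  226.02740636]), 'tcp_rot': array([-3.14001764e+00, -1.78628225e-04,  2.85820298e-01]), 'contact_force': array([ 0.65916085, -0.39869575,  0.74580729]), 'moment': array([-0.02388491, -0.04277948,  0.00054959]), 'grip_width': 91.64858260754966}
side {'mtx': array([[391.77935881,   0.        , 254.38950119],
       [  0.        , 391.77935881, 194.54013878],
       [  0.        ,   0.        ,   1.        ]]), 'eye': array([ 420.79574598, -919.60981091,  571.89604367]), 'orientation': array([-1.98828799,  0.02338221, -0.15727933])}
top {'mtx': array([[464.26598339,   0.        , 253.59283767],
       [  0.        , 464.26598339, 193.22367352],
       [  0.        ,   0.        ,   1.        ]]), 'eye': array([ 394.23432613,   13.41239517, 1328.66533082]), 'orientation': array([-2.98715686, -0.01196971, -1.5608001 ])}
```

View pics/side0.png

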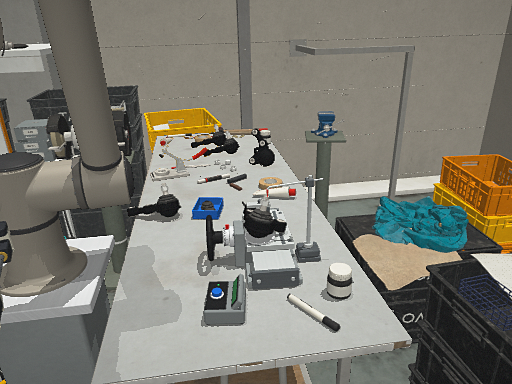

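View pics/top0.png

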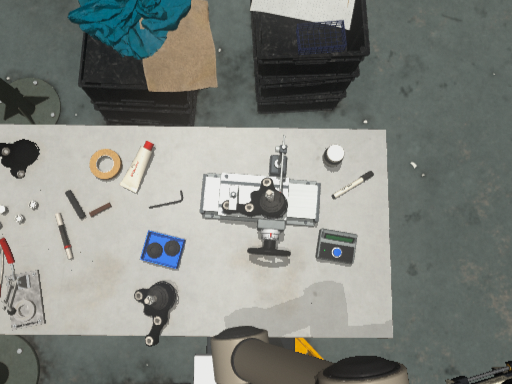

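The top view has the wheel at about (269,252), the key at (337,253) and the needle stand at (281,160). I'll enlarge both views to read off details.

```bash
cat > h.py <<'E'
import numpy as np, cv2
from scipy.spatial.transform import Rotation as Ro
from plant import *
def cam(n):
    c=get_calibration(n); o=c['orientation']
    return c['mtx'],c['eye'],Ro.from_euler('xyz',o).as_matrix()
def proj(n,p):
    K,e,R=cam(n); q=K@(R.T@(np.asarray(p,float)-e)); return q[:2]/q[2]
def ray(n,uv):
    K,e,R=cam(n); d=R@np.linalg.solve(K,[uv[0],uv[1],1.]); return e,d/np.linalg.norm(d)
def onz(n,uv,z):
    e,d=ray(n,uv); return e+d*(z-e[2])/d[2]
def tri(uvs,uvt):
    e1,d1=ray('side',uvs); e2,d2=ray('top',uvt)
    A=np.stack([d1,-d2],1); t=np.linalg.lstsq(A,e2-e1,rcond=None)[0]
    a=e1+t[0]*d1;b=e2+t[1]*d2
    return (a+b)/2,np.linalg.norm(a-b)
def crop(im,x0,y0,x1,y1,s,name):
    c=im[y0:y1,x0:x1][:,:,::-1]; cv2.imwrite(name,cv2.resize(c,None,fx=s,fy=s,interpolation=cv2.INTER_CUBIC))
E
python3 - <<'E'
from h import *
s=cv2.imread('pics/side0.png')[:,:,::-1];t=cv2.imread('pics/top0.png')[:,:,::-1]
crop(t,195,125,385,275,4,'pics/t0c.png'); crop(s,190,165,350,330,4 if 0 else 3.6,'pics/s0c.png')
for n in('side','top'):
    im=cv2.imread(f'pics/{n}0.png')[:,:,::-1].astype(int)
    r,g,b=im[...,0],im[...,1],im[...,2]
    for nm,m in (('blue',(b>150)&(b>r+60)&(b>g+30)),('red',(r>130)&(r>g+70)&(r>b+70))):
        k,l,st,c=cv2.connectedComponentsWithStats(m.astype(np.uint8))
        for i in range(1,k):
            if st[i][4]>2: print(n,nm,st[i],c[i].round(1))
E
```

```text
side blue [197 197  26  14  76] [214. 202.]
side blue [200 199   8   5  14] [202.4 200.8]
side blue [192 205  22   9  42] [199.8 209. ]
side blue [202 213  12   5  18] [207.7 215.3]
side blue [193 217   3   2   4] [193.8 217.2]
side blue [212 288  10   6  48] [216.4 290.5]
side red [259 128   9   3  19] [262.8 128.6]
side red [160 140   5   6  18] [162.2 142.3]
side red [192 147  15  13  60] [199.4 152.9]
side red [ 443  154   69   63 1426] [486.4 180.7]
side red [440 159   9  27  47] [442.7 171.6]
side red [475 162   3   1   3] [476. 162.]
side red [450 164  18  36  98] [458.6 178.3]
side red [171 167   5   1   5] [173. 167.]
side red [509 168   3   2   3] [510.  168.7]
side red [447 171   8  22  25] [449.1 182.3]
side red [451 175   1   5   5] [451. 177.]
side red [467 177  11  11  40] [471.6 183. ]
side red [206 178   2   3   4] [206.2 179.2]
side red [454 178   2   4   7] [454.4 179.4]
side red [450 181   2   5   7] [450.3 182.9]
side red [460 182   3   5   9] [461.2 184.2]
side red [479 183   9  12  20] [481.9 189. ]
side red [453 184   2   4   8] [453.5 185.5]
side red [464 185
[... 264 characters left out ...]
71 190   3   5  11] [471.8 191.9]
side red [478 190   1   5   5] [478. 192.]
side red [470 196   2   5   9] [470.6 198.2]
side red [475 196   8  18  20] [477.  205.1]
side red [479 196   3   5   9] [479.8 197.8]
side red [478 202   2   5   8] [478.4 203.6]
side red [507 222   2   2   3] [507.7 222.3]
side red [225 224   4   5  19] [226.6 226.1]
side red [498 242  14   7  51] [505.6 244.8]
side red [501 250  11   4  27] [505.4 251. ]
top blue [140 230  44  39 634] [162.2 250.3]
top blue [333 249   8   7  46] [336.9 252. ]
top red [144 141   9   9  51] [147.8 145. ]
top red [270 233   1   3   3] [270. 234.]
top red [  0 238  13  26 133] [  6.  251.2]
top red [ 65 246   5   2   8] [ 66.6 246.4]
```

View pics/t0c.png

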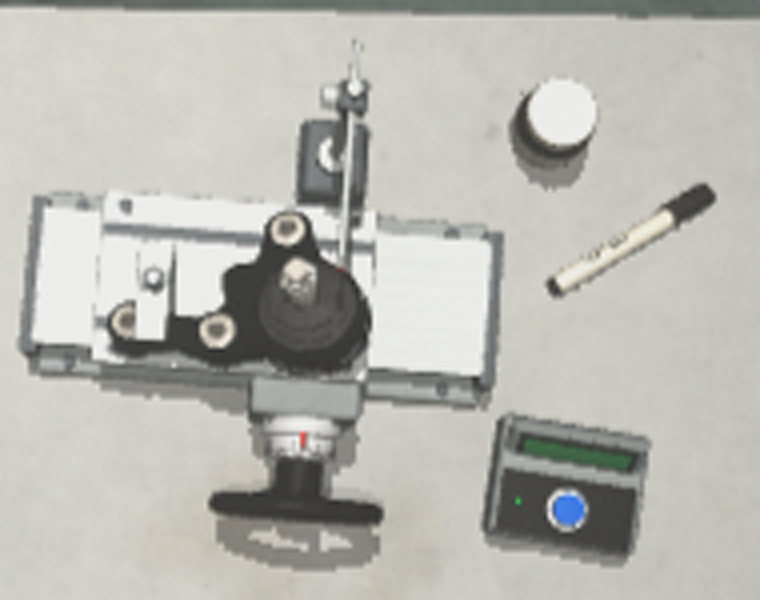

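View pics/s0c.png

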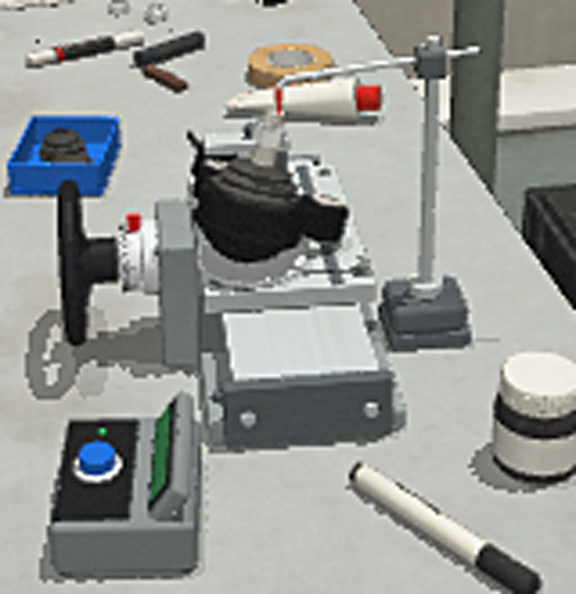

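```bash
python3 - <<'E'
from h import *
t=cv2.imread('pics/top0.png')[:,:,::-1];s=cv2.imread('pics/side0.png')[:,:,::-1]
a=cv2.resize(t[175:225,250:300],None,fx=12,fy=12,interpolation=cv2.INTER_NEAREST)
cv2.imwrite('pics/t0d.png',a[:,:,::-1])
a=cv2.resize(s[180:225,245:295],None,fx=12,fy=12,interpolation=cv2.INTER_NEAREST)
cv2.imwrite('pics/s0d.png',a[:,:,::-1])
a=cv2.resize(t[225:270,240:300],None,fx=12,fy=12,interpolation=cv2.INTER_NEAREST)
cv2.imwrite('pics/t0w.png',a[:,:,::-1])
E
```

```text
(no output)
```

View pics/t0d.png

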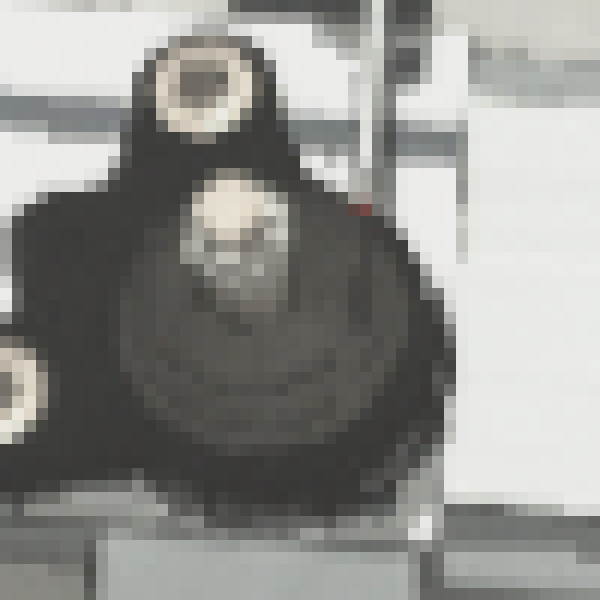

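View pics/s0d.png

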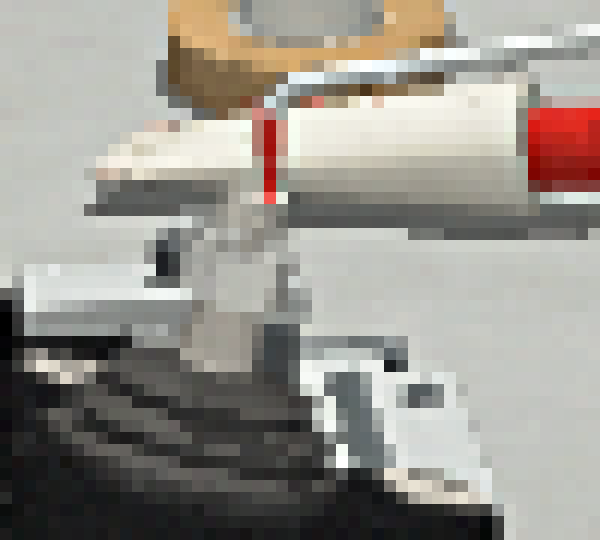

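View pics/t0w.png

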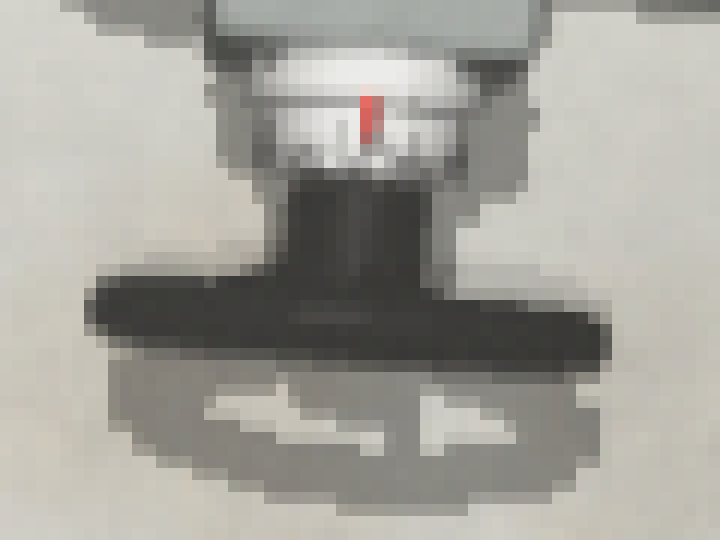

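```bash
python3 - <<'E'
from h import *
st=onz('top',(268.5,191.4),171); ne=onz('top',(279.7,192),180)
print('stud',st,'needle',ne,'tri needle',tri((267,196),(279.7,192)))
L=onz('top',(247.0,250.2),70);R=onz('top',(290.5,253.2),70)
print(L,R,np.linalg.norm(L-R),(L+R)/2,'yaw',np.arctan2(-(L-R)[0],(L-R)[1]))
print('key',onz('top',(336.9,252.0),48),tri((216.4,290.5),(336.9,252)))
# bed edge lines: fit rows by edges in top: bed back/front corners
for a,b in (((202.5,217),(317,225.5)),):
    A=onz('top',a,30);B=onz('top',b,30);print('front edge yaw',np.arctan2(-(A-B)[0],(A-B)[1]))
# wheel rim in side view
s=cv2.imread('pics/side0.png');
a=cv2.resize(s[210:265,195:260],None,fx=10,fy=10,interpolation=cv2.INTER_NEAREST);cv2.imwrite('pics/s0w.png',a)
a=cv2.resize(s[270:330,195:255],None,fx=10,fy=10,interpolation=cv2.INTER_NEAREST);cv2.imwrite('pics/s0k.png',a)
E
```

```text
stud [579.70580086 -36.25607263 171.        ] needle [577.07519234 -63.96558698 180.        ] tri needle (array([577.58027727, -63.95042157, 181.51290359]), np.float64(1.4816608012287174))
[434.89946595  16.50193607  70.        ] [ 428.09478564 -100.69680239   70.        ] 117.39611565335827 [431.49712579 -42.09743316  70.        ] yaw -0.05799592596437787
key [ 433.26690529 -230.13301759   48.        ] (array([ 434.32590069, -230.44243285,   46.39343259]), np.float64(2.019125779780742))
front edge yaw -0.06316739594092897
```

View pics/s0w.png

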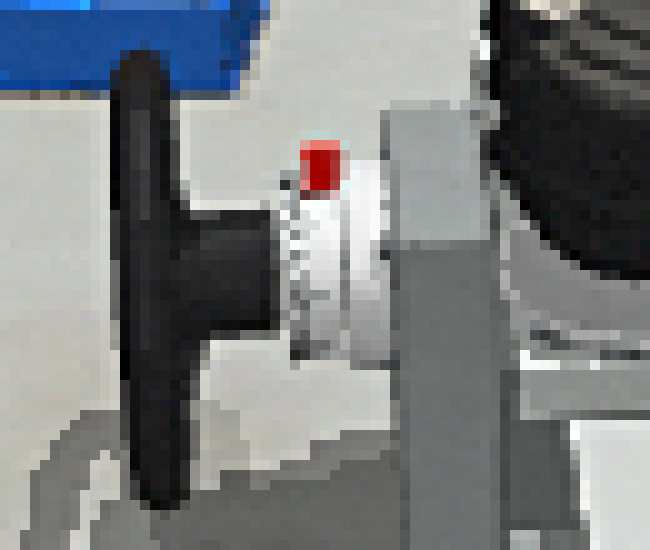

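View pics/s0k.png

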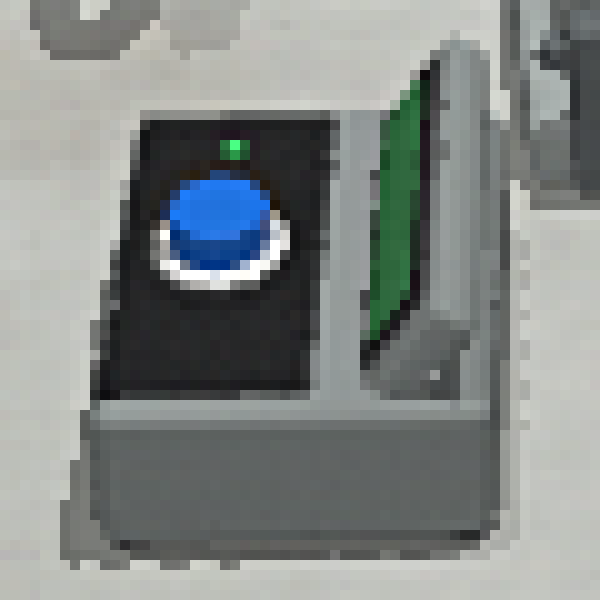

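```bash
cat >> h.py <<'E'
BY=-0.06; C=np.array([431.5,-42.1,0]); RB=Ro.from_euler('z',BY).as_matrix()
def bed(p): return C+RB@np.asarray(p,float)
R0=Ro.from_euler('xyz',[np.pi,0,np.pi/2])
def rot(tilt=15,roll=0):  # tilt: fingers lean forward; roll about bed x, + = clockwise from robot
    return Ro.from_euler('z',BY)*Ro.from_euler('x',-roll,degrees=True)*Ro.from_euler('y',-tilt,degrees=True)*R0
def rimtcp(phi,out=0,tilt=15,roll=0,dep=12):
    p=bed([0,-52*np.sin(np.radians(phi)),70+52*np.cos(np.radians(phi))])
    R=rot(tilt,roll); return p+R.apply([0,0,dep-out]),R
def plan(targets,grip,start=None,maxs=.95):
    """targets: list of (pos,Rot,n or None)"""
    if start is None:
        o=get_obs(); p=np.array(o['tool_pos']);R=Ro.from_euler('xyz',o['tcp_rot'])
    else: p,R=start
    rows=[]
    for tp,tR,n in targets:
        dr=(tR*R.inv()).as_rotvec(); d=tp-p
        if n is None: n=int(np.ceil(max(np.linalg.norm(d)/(20*maxs),np.degrees(np.linalg.norm(dr))/(4*maxs),1)))
        for i in range(n):
            dp=R.inv().apply(d/n)/20; rv=R.inv().apply(dr/n); rv=np.degrees(rv)/4
            rows.append([*dp.round(2),*rv.round(2),grip])
            p=p+d/n; R=Ro.from_rotvec(dr/n)*R
    print(len(rows),'rows')
    for i in range(0,len(rows),8):
        print(','.join('%g'%(v+0) for r in rows[i:i+8] for v in r))
def st():
    o=get_obs(); print('t',round(o['time'],2),'p',np.round(o['tool_pos'],1),'r',np.round(o['tcp_rot'],3),'F',np.round(o['contact_force'],1),'w',round(o['grip_width'],1),'q',np.round(o['joint_positions'],2))
    p=RB.T@(o['tool_pos']-C); print(' bed',p.round(1)); return o
E
python3 - <<'E'
from h import *
for p in ([0,0,129],[0,0,11],[0,-59,70],[-7,0,122],[7,0,122]): print(p,'side',proj('side',bed(p)).round(1),'top',proj('top',bed(p)).round(1))
e=rimtcp(-40,out=80)
print(e[0]); o=get_obs()
plan([(np.array([250,-400,300.]),Ro.from_euler('xyz',o['tcp_rot']),None),(e[0]+[0,0,90],e[1],None)],-1)
E
```

```text
[0, 0, 129] side [207.6 216.8] top [269.8 251. ]
[0, 0, 11] side [210.8 257.1] top [267.8 252.3]
[0, -59, 70] side [209.  249.7] top [290.6 253.3]
[-7, 0, 122] side [204.9 219.5] top [269.5 253.8]
[7, 0, 122] side [210.6 219.1] top [269.8 248.4]
[415.93626914  -7.67984294 175.51726723]
32 rows
0.71,-0.39,-0.41,0,0,0,-1,0.71,-0.39,-0.41,0,0,0,-1,0.71,-0.39,-0.41,0,0,0,-1,0.71,-0.39,-0.41,0,0,0,-1,0.71,-0.39,-0.41,0,0,0,-1,0.71,-0.39,-0.41,0,0,0,-1,0.71,-0.39,-0.41,0,0,0,-1,0.71,-0.39,-0.41,0,0,0,-1
0.71,-0.39,-0.41,0,0,0,-1,0.59,-0.72,0.08,-0.14,0.1,-0.76,-1,0.62,-0.69,0.07,-0.14,0.1,-0.76,-1,0.66,-0.65,0.07,-0.14,0.1,-0.76,-1,0.69,-0.62,0.07,-0.14,0.1,-0.76,-1,0.72,-0.58,0.07,-0.14,0.1,-0.76,-1,0.75,-0.54,0.07,-0.14,0.1,-0.76,-1,0.78,-0.5,0.07,-0.14,0.1,-0.76,-1
0.8,-0.46,0.07,-0.14,0.1,-0.76,-1,0.83,-0.42,0.07,-0.14,0.1,-0.76,-1,0.85,-0.37,0.07,-0.14,0.1,-0.76,-1,0.87,-0.33,0.07,-0.14,0.1,-0.76,-1,0.88,-0.28,0.08,-0.14,0.1,-0.76,-1,0.89,-0.24,0.08,-0.14,0.1,-0.76,-1,0.91,-0.19,0.08,-0.14,0.1,-0.76,-1,0.91,-0.14,0.09,-0.14,0.1,-0.76,-1
0.92,-0.1,0.09,-0.14,0.1,-0.76,-1,0.92,-0.05,0.1,-0.14,0.1,-0.76,-1,0.92,0,0.11,-0.14,0.1,-0.76,-1,0.92,0.05,0.11,-0.14,0.1,-0.76,-1,0.92,0.09,0.12,-0.14,0.1,-0.76,-1,0.91,0.14,0.13,-0.14,0.1,-0.76,-1,0.9,0.19,0.14,-0.14,0.1,-0.76,-1,0.89,0.23,0.14,-0.14,0.1,-0.76,-1
```

Request:
step_arm(
  moves=[0.71,-0.39,-0.41,0,0,0,-1,0.71,-0.39,-0.41,0,0,0,-1,0.71,-0.39,-0.41,0,0,0,-1,0.71,-0.39,-0.41,0,0,0,-1,0.71,-0.39,-0.41,0,0,0,-1,0.71,-0.39,-0.41,0,0,0,-1,0.71,-0.39,-0.41,0,0,0,-1,0.71,-0.39,-0.41,0,0,0,-1],
)

```text
time: 0.77
tool_pos: [240.0, -407.3, 289.0]
tcp_rot: [-3.128, 0.0, 0.28]
contact_force: [1.1, -0.6, -0.0]
grip_width: 91.6
```

Request:
step_arm(
  moves=[0.71,-0.39,-0.41,0,0,0,-1,0.59,-0.72,0.08,-0.14,0.1,-0.76,-1,0.62,-0.69,0.07,-0.14,0.1,-0.76,-1,0.66,-0.65,0.07,-0.14,0.1,-0.76,-1,0.69,-0.62,0.07,-0.14,0.1,-0.76,-1,0.72,-0.58,0.07,-0.14,0.1,-0.76,-1,0.75,-0.54,0.07,-0.14,0.1,-0.76,-1,0.78,-0.5,0.07,-0.14,0.1,-0.76,-1],
)

```text
time: 1.43
tool_pos: [305.3, -270.2, 287.4]
tcp_rot: [3.077, -0.042, 0.669]
contact_force: [0.4, 0.3, 1.3]
grip_width: 91.8
```

```bash
python3 - <<'E'
from h import *
e=rimtcp(-40,out=80); plan([(e[0]+[0,0,60],e[1],None)],-1)
E
```

```text
16 rows
0.77,-0.44,0.17,-0.15,0.09,-0.75,-1,0.79,-0.4,0.17,-0.15,0.09,-0.75,-1,0.81,-0.36,0.17,-0.15,0.09,-0.75,-1,0.83,-0.32,0.17,-0.15,0.09,-0.75,-1,0.84,-0.28,0.17,-0.15,0.09,-0.75,-1,0.86,-0.24,0.17,-0.15,0.09,-0.75,-1,0.87,-0.19,0.18,-0.15,0.09,-0.75,-1,0.87,-0.15,0.18,-0.15,0.09,-0.75,-1
0.88,-0.1,0.18,-0.15,0.09,-0.75,-1,0.88,-0.06,0.19,-0.15,0.09,-0.75,-1,0.88,-0.02,0.19,-0.15,0.09,-0.75,-1,0.88,0.03,0.2,-0.15,0.09,-0.75,-1,0.88,0.07,0.21,-0.15,0.09,-0.75,-1,0.87,0.12,0.21,-0.15,0.09,-0.75,-1,0.86,0.16,0.22,-0.15,0.09,-0.75,-1,0.85,0.2,0.23,-0.15,0.09,-0.75,-1
```

Request:
step_arm(
  moves=[0.77,-0.44,0.17,-0.15,0.09,-0.75,-1,0.79,-0.4,0.17,-0.15,0.09,-0.75,-1,0.81,-0.36,0.17,-0.15,0.09,-0.75,-1,0.83,-0.32,0.17,-0.15,0.09,-0.75,-1,0.84,-0.28,0.17,-0.15,0.09,-0.75,-1,0.86,-0.24,0.17,-0.15,0.09,-0.75,-1,0.87,-0.19,0.18,-0.15,0.09,-0.75,-1,0.87,-0.15,0.18,-0.15,0.09,-0.75,-1],
)

```text
time: 2.1
tool_pos: [359.6, -130.1, 258.6]
tcp_rot: [2.972, -0.043, 1.112]
contact_force: [-1.4, -0.1, -0.3]
grip_width: 91.9
```

Request:
step_arm(
  moves=[0.88,-0.1,0.18,-0.15,0.09,-0.75,0,0.88,-0.06,0.19,-0.15,0.09,-0.75,0,0.88,-0.02,0.19,-0.15,0.09,-0.75,0,0.88,0.03,0.2,-0.15,0.09,-0.75,0,0.88,0.07,0.21,-0.15,0.09,-0.75,0,0.87,0.12,0.21,-0.15,0.09,-0.75,0,0.86,0.16,0.22,-0.15,0.09,-0.75,0,0.85,0.2,0.23,-0.15,0.09,-0.75,0],
)

```text
time: 2.77
tool_pos: [410.4, 10.6, 229.9]
tcp_rot: [2.877, -0.0, 1.553]
contact_force: [-0.5, 0.4, -0.6]
grip_width: 46.7
```

```bash
python3 - <<'E'
from h import *
st()
e=rimtcp(-40,out=30); plan([(e[0],e[1],None)],0)
E
```

```text
t 2.77 p [410.4  10.6 229.9] r [ 2.877 -0.     1.553] F [-0.5  0.4 -0.6] w 46.7 q [-0.2  -0.02  2.    0.06  0.91 -0.21]
 bed [-24.2  51.4 229.9]
6 rows
-0.16,-0.07,0.87,0.01,-0.03,0.1,0,-0.16,-0.07,0.87,0.01,-0.03,0.1,0,-0.15,-0.07,0.87,0.01,-0.03,0.1,0,-0.15,-0.07,0.87,0.01,-0.03,0.1,0,-0.15,-0.07,0.87,0.01,-0.03,0.1,0,-0.15,-0.07,0.87,0.01,-0.03,0.1,0
```

Request:
step_arm(
  moves=[-0.16,-0.07,0.87,0.01,-0.03,0.1,0,-0.16,-0.07,0.87,0.01,-0.03,0.1,0,-0.15,-0.07,0.87,0.01,-0.03,0.1,0,-0.15,-0.07,0.87,0.01,-0.03,0.1,0,-0.15,-0.07,0.87,0.01,-0.03,0.1,0,-0.15,-0.07,0.87,0.01,-0.03,0.1,0],
)

```text
time: 3.27
tool_pos: [430.7, -4.7, 125.1]
tcp_rot: [2.875, 0.002, 1.519]
contact_force: [-0.1, -0.1, 0.7]
grip_width: 45.9
```

```bash
python3 - <<'E'
from h import *
st()
e=rimtcp(-40,out=0); plan([(e[0],e[1],None)],0)
s=capture('side');t=capture('top')
crop(s,170,140,320,280,4,'pics/s1.png');crop(t,230,170,330,280,5,'pics/t1.png')
E
```

```text
t 3.27 p [430.7  -4.7 125.1] r [2.875e+00 2.000e-03 1.519e+00] F [-0.1 -0.1  0.7] w 45.9 q [-0.22  0.18  2.13  0.08  0.57 -0.23]
 bed [ -3.1  37.3 125.1]
2 rows
-0.1,-0.03,0.69,0.03,0,0.06,0,-0.1,-0.03,0.69,0.03,0,0.06,0
```

View pics/s1.png

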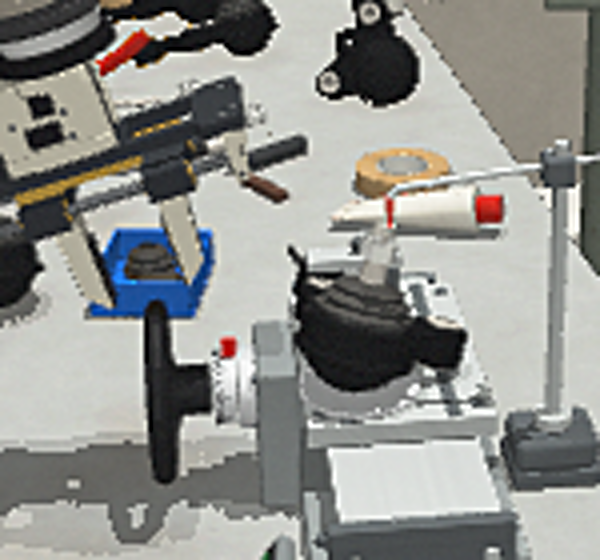

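View pics/t1.png

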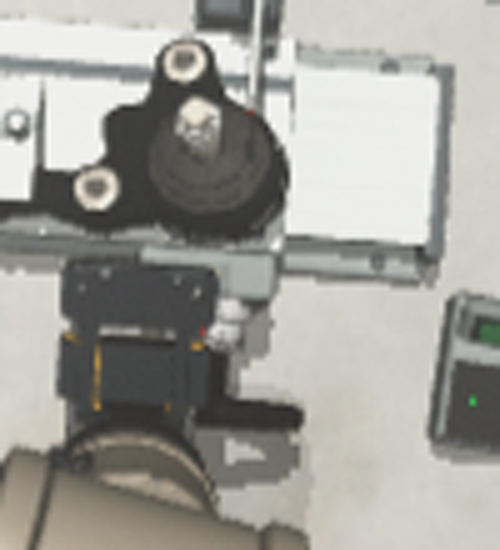

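The side view has the two fingers straddling the rim plane, at side-crop x≈95 and 185 with the rim at 158. The body is clear of the ball joint, so I'll go down and close.

Request:
step_arm(
  moves=[-0.1,-0.03,0.69,0.03,0,0.06,0,-0.1,-0.03,0.69,0.03,0,0.06,0,0,0,0.1,0,0,0,0,0,0,0,0,0,0,0.5,0,0,0,0,0,0,0.6,0,0,0,0,0,0,0.6],
)

```text
time: 3.87
tool_pos: [436.5, -8.6, 97.8]
tcp_rot: [2.882, -0.002, 1.511]
contact_force: [0.2, -1.1, -0.9]
grip_width: 30.4
```

```bash
python3 - <<'E'
from h import *
st()
s=capture('side')
crop(s,170,170,270,270,6,'pics/s2.png')
E
```

```text
t 3.87 p [436.5  -8.6  97.8] r [ 2.882e+00 -2.000e-03  1.511e+00] F [ 0.2 -1.1 -0.9] w 30.4 q [-0.23  0.24  2.15  0.09  0.5  -0.25]
 bed [ 3.  33.7 97.8]
```

View pics/s2.png

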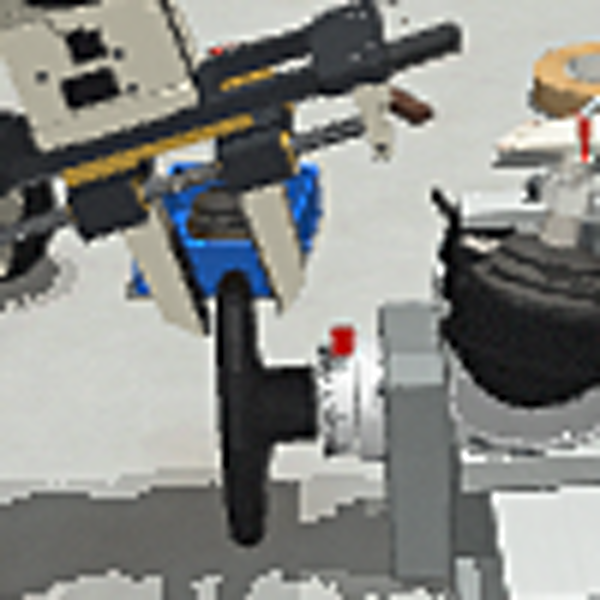

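Request:
step_arm(
  moves=[0,0,0,0,0,0,1,0,0,0,0,0,0,1,0,0,0,0,0,0,1,0,0,0,0,0,0,1,0,0,0,0,0,0,1],
)

```text
time: 4.33
tool_pos: [436.1, -8.7, 98.8]
tcp_rot: [2.882, 0.0, 1.515]
contact_force: [1.5, -0.8, -2.7]
grip_width: 15.8
```

```bash
python3 - <<'E'
from h import *
st()
E
```

```text
t 4.33 p [436.1  -8.7  98.8] r [2.882 0.    1.515] F [ 1.5 -0.8 -2.7] w 15.8 q [-0.23  0.24  2.15  0.09  0.5  -0.25]
 bed [ 2.6 33.6 98.8]
```

```bash
cat >> h.py <<'E'
def arc(phi0,phi1,n,grip=1,rollk=0):
    """relative arc from the measured pose"""
    o=get_obs(); p=np.array(o['tool_pos']); R=Ro.from_euler('xyz',o['tcp_rot'])
    f=np.radians(np.linspace(phi0,phi1,n+1)); T=[]
    for i in range(1,n+1):
        d=RB@np.array([0,-52*(np.sin(f[i])-np.sin(f[0])),52*(np.cos(f[i])-np.cos(f[0]))])
        T.append((p+d,Ro.from_rotvec(RB@np.array([-(f[i]-f[0])*rollk,0,0]))*R,1))
    plan(T,grip)
E
python3 - <<'E'
from h import *
arc(-40.3,-8,4)
E
```

```text
4 rows
-0.3,0.05,-0.21,0,0,0,1,-0.32,0.04,-0.17,0,0,0,1,-0.34,0.03,-0.12,0,0,0,1,-0.36,0.02,-0.07,0,0,0,1
```

Request:
step_arm(
  moves=[-0.3,0.05,-0.21,0,0,0,1,-0.32,0.04,-0.17,0,0,0,1,-0.34,0.03,-0.12,0,0,0,1,-0.36,0.02,-0.07,0,0,0,1],
)

```text
time: 4.67
tool_pos: [434.7, -33.1, 109.8]
tcp_rot: [2.883, -0.004, 1.516]
contact_force: [2.9, 5.5, -3.9]
grip_width: 13.0
```

```bash
python3 - <<'E'
from h import *
st()
t=capture('top')
a=cv2.resize(t[165:225,240:300],None,fx=10,fy=10,interpolation=cv2.INTER_NEAREST);cv2.imwrite('pics/t3.png',a[:,:,::-1])
E
```

```text
t 4.67 p [434.7 -33.1 109.8] r [ 2.883 -0.004  1.516] F [ 2.9  5.5 -3.9] w 13.0 q [-0.3   0.22  2.13  0.13  0.55 -0.35]
 bed [  2.7   9.2 109.8]
```

View pics/t3.png

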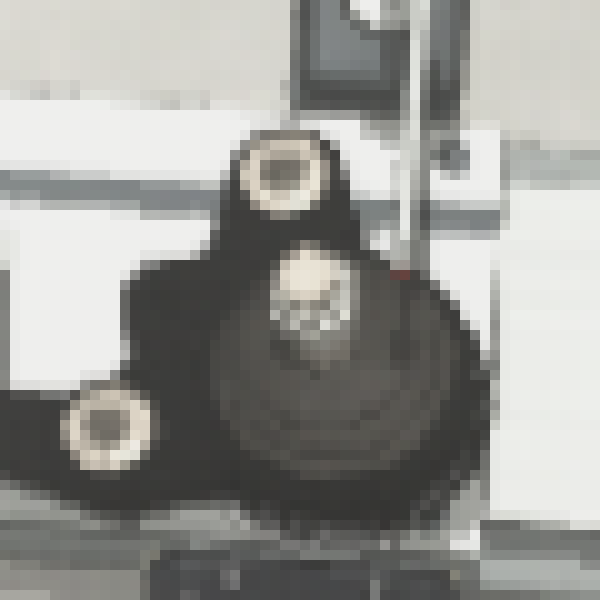

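The stud moved from u=268.5 to about 270.3 in the top view and the needle stays at about 279.6. So the wheel follows the fingers, and I'll continue the stroke.

```bash
python3 - <<'E'
from h import *
arc(-10.2,48,8)
E
```

```text
8 rows
-0.33,0.01,-0.04,0,0,0,1,-0.33,0,0,0,0,0,1,-0.33,-0.01,0.04,0,0,0,1,-0.32,-0.02,0.08,0,0,0,1,-0.31,-0.03,0.12,0,0,0,1,-0.29,-0.04,0.16,0,0,0,1,-0.26,-0.05,0.19,0,0,0,1,-0.24,-0.06,0.22,0,0,0,1
```

Request:
step_arm(
  moves=[-0.33,0.01,-0.04,0,0,0,1,-0.33,0,0,0,0,0,1,-0.33,-0.01,0.04,0,0,0,1,-0.32,-0.02,0.08,0,0,0,1,-0.31,-0.03,0.12,0,0,0,1,-0.29,-0.04,0.16,0,0,0,1,-0.26,-0.05,0.19,0,0,0,1,-0.24,-0.06,0.22,0,0,0,1],
)

```text
time: 5.38
tool_pos: [432.5, -73.8, 96.8]
tcp_rot: [2.879, -0.025, 1.5]
contact_force: [-2.6, 8.9, 14.3]
grip_width: 15.0
```

```bash
cat >> h.py <<'E'
def meas(name=None):
    t=capture('top')
    if name: cv2.imwrite(name,cv2.resize(t[165:225,240:300],None,fx=10,fy=10,interpolation=cv2.INTER_NEAREST)[:,:,::-1])
    im=t.astype(int); r,g,b=im[...,0],im[...,1],im[...,2]
    m=((r>165)&(r-b>12)&(r-g<60)); m[:186]=0; m[197:]=0; m[:,:260]=0; m[:,292:]=0
    k,l,s,c=cv2.connectedComponentsWithStats(m.astype(np.uint8),connectivity=8)
    i=1+np.argmax(s[1:,4]); print('stud',s[i],c[i].round(2))
    w=(r-np.maximum(g,b)); w[w<40]=0; w[:185]=0;w[200:]=0;w[:,270:][:, 20:]=0; w[:,:270]=0
    ys,xs=np.nonzero(w); print('needle',[(x,y,w[y,x]) for x,y in zip(xs,ys)])
    P=onz('top',c[i],171); Nd=np.array([577.1,-64.0,180]); print('dy bed',(RB.T@(P-Nd)).round(1))
E
python3 - <<'E'
from h import *
st(); meas('pics/t4.png')
im=cv2.imread('pics/t3.png')
E
```

```text
t 5.38 p [432.5 -73.8  96.8] r [ 2.879 -0.025  1.5  ] F [-2.6  8.9 14.3] w 15.0 q [-0.43  0.25  2.14  0.23  0.52 -0.54]
 bed [  2.9 -31.6  96.8]
stud [270 190   7   6  24] [272.88 192.38]
needle []
dy bed [-0.8 16.7 -9. ]
```

View pics/t4.png

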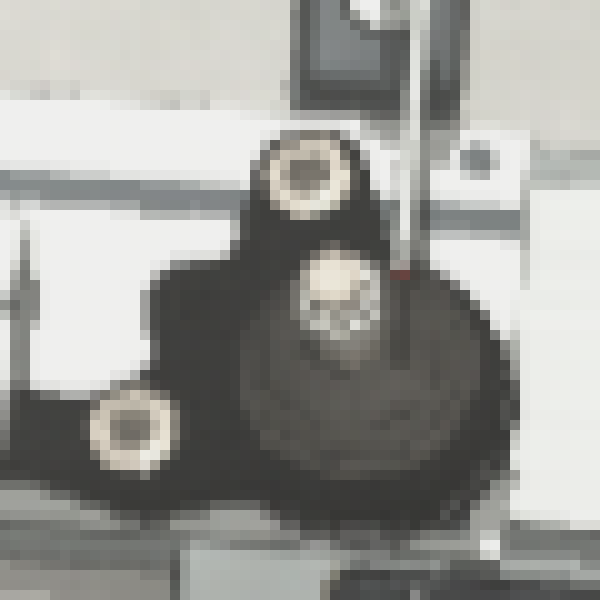

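The stud is now at u≈273.0 and the needle at 279.5, which leaves about 16.7 mm (≈120° of wheel). I'll open the fingers and run them back along the arc, still straddling the rim.

```bash
python3 - <<'E'
from h import *
T=[]
for f in (25,12,0,-12,-25,-37,-48):
    e=rimtcp(f,out=0 if abs(f)>30 else 4); T.append((e[0]+RB@np.array([1.5,0,0]),e[1],1))
plan(T,0.35)
E
```

```text
7 rows
0.52,0.19,-0.62,0.01,-0.3,-0.24,0.35,0.56,0.05,-0.18,0,0,0,0.35,0.54,0.01,-0.05,0,0,0,0.35,0.54,-0.01,0.05,0,0,0,0.35,0.56,-0.05,0.18,0,0,0,0.35,0.47,-0.07,0.47,0,0,0,0.35,0.37,-0.09,0.33,0,0,0,0.35
```

Request:
step_arm(
  moves=[0,0,0,0,0,0,0.35,0,0,0,0,0,0,0.35,0,0,0,0,0,0,0.35,0,0,0,0,0,0,0.35],
)

```text
time: 5.77
tool_pos: [433.2, -74.5, 97.3]
tcp_rot: [2.876, -0.025, 1.497]
contact_force: [-0.0, -0.1, 0.5]
grip_width: 29.5
```

Request:
step_arm(
  moves=[0.52,0.19,-0.62,0.01,-0.3,-0.24,0.35,0.56,0.05,-0.18,0,0,0,0.35,0.54,0.01,-0.05,0,0,0,0.35,0.54,-0.01,0.05,0,0,0,0.35,0.56,-0.05,0.18,0,0,0,0.35,0.47,-0.07,0.47,0,0,0,0.35,0.37,-0.09,0.33,0,0,0,0.35],
)

```text
time: 6.35
tool_pos: [441.9, -3.2, 96.6]
tcp_rot: [2.871, 0.003, 1.505]
contact_force: [-4.1, -3.1, 1.1]
grip_width: 29.8
```

```bash
python3 - <<'E'
from h import *
st(); e=rimtcp(-48); plan([(e[0]+RB@np.array([1.5,0,0]),e[1],None)],0.35); meas()
E
```

```text
t 6.35 p [441.9  -3.2  96.6] r [2.871 0.003 1.505] F [-4.1 -3.1  1.1] w 29.8 q [-0.21  0.25  2.15  0.07  0.48 -0.2 ]
 bed [ 8.  39.5 96.6]
1 rows
-0.04,-0.21,0.12,0.13,0.07,-0.07,0.35
stud [270 190   6   6  23] [272.65 192.52]
needle []
dy bed [-1.2 17.2 -9. ]
```

Request:
step_arm(
  moves=[-0.04,-0.21,0.12,0.13,0.07,-0.07,0.35,0,0,0,0,0,0,1,0,0,0,0,0,0,1,0,0,0,0,0,0,1,0,0,0,0,0,0,1,0,0,0,0,0,0,1],
)

```text
time: 6.9
tool_pos: [436.6, -2.9, 92.0]
tcp_rot: [2.885, -0.001, 1.514]
contact_force: [1.6, 3.2, -0.7]
grip_width: 17.1
```

```bash
python3 - <<'E'
from h import *
st(); o=get_obs(); y=(RB.T@(o['tool_pos']-C))[1]; f=-np.degrees(np.arcsin(y/52)); print(f)
arc(f,f+70,8); meas()
E
```

```text
t 6.9 p [436.6  -2.9  92. ] r [ 2.885e+00 -1.000e-03  1.514e+00] F [ 1.6  3.2 -0.7] w 17.1 q [-0.21  0.26  2.15  0.09  0.48 -0.23]
 bed [ 2.8 39.4 92. ]
-49.3031965624207
8 rows
-0.28,0.07,-0.27,0,0,0,1,-0.32,0.06,-0.23,0,0,0,1,-0.35,0.05,-0.18,0,0,0,1,-0.38,0.03,-0.12,0,0,0,1,-0.39,0.02,-0.07,0,0,0,1,-0.4,0,-0.01,0,0,0,1,-0.39,-0.01,0.05,0,0,0,1,-0.38,-0.03,0.11,0,0,0,1
stud [270 190   6   7  25] [272.76 192.76]
needle []
dy bed [-1.8 16.9 -9. ]
```

Request:
step_arm(
  moves=[-0.28,0.07,-0.27,0,0,0,1,-0.32,0.06,-0.23,0,0,0,1,-0.35,0.05,-0.18,0,0,0,1,-0.38,0.03,-0.12,0,0,0,1,-0.39,0.02,-0.07,0,0,0,1,-0.4,0,-0.01,0,0,0,1,-0.39,-0.01,0.05,0,0,0,1,-0.38,-0.03,0.11,0,0,0,1],
)

```text
time: 7.62
tool_pos: [433.4, -58.4, 106.3]
tcp_rot: [2.887, -0.012, 1.509]
contact_force: [1.7, 12.8, 0.9]
grip_width: 14.0
```

```bash
python3 - <<'E'
from h import *
st(); o=get_obs(); y=(RB.T@(o['tool_pos']-C))[1]; f=-np.degrees(np.arcsin(y/52)); print(f)
meas('pics/t5.png')
arc(f,f+25,4);
E
```

```text
t 7.62 p [433.4 -58.4 106.3] r [ 2.887 -0.012  1.509] F [ 1.7 12.8  0.9] w 14.0 q [-0.38  0.23  2.13  0.17  0.55 -0.45]
 bed [  2.9 -16.1 106.3]
18.057431367542637
stud [273 190   6   6  24] [275.83 192.62]
needle []
dy bed [-0.9  9.2 -9. ]
4 rows
-0.27,-0.02,0.1,0,0,0,1,-0.25,-0.03,0.12,0,0,0,1,-0.24,-0.04,0.15,0,0,0,1,-0.22,-0.04,0.17,0,0,0,1
```

View pics/t5.png

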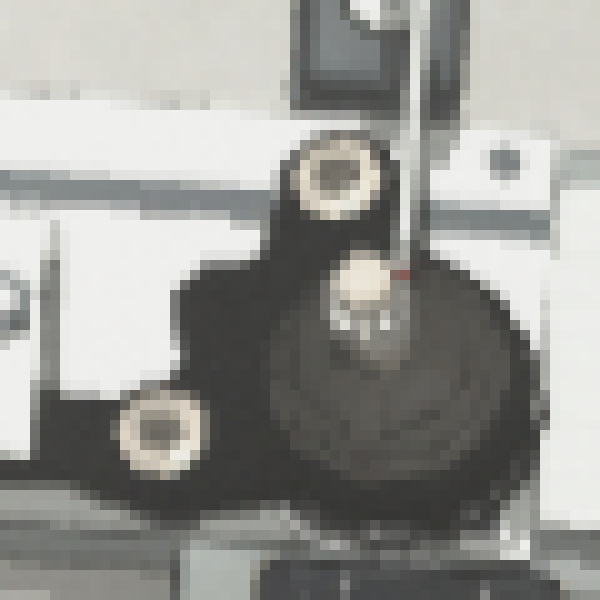

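Request:
step_arm(
  moves=[-0.27,-0.02,0.1,0,0,0,1,-0.25,-0.03,0.12,0,0,0,1,-0.24,-0.04,0.15,0,0,0,1,-0.22,-0.04,0.17,0,0,0,1,0,0,0,0,0,0,0.35,0,0,0,0,0,0,0.35,0,0,0,0,0,0,0.35],
)

```text
time: 8.25
tool_pos: [433.3, -75.6, 96.7]
tcp_rot: [2.883, -0.026, 1.494]
contact_force: [-0.6, -0.6, 0.8]
grip_width: 28.5
```

```bash
python3 - <<'E'
from h import *
st(); meas()
T=[]
for f in (20,8,-4,-16,-30):
    e=rimtcp(f,out=0 if abs(f)>25 else 4); T.append((e[0]+RB@np.array([0,0,0]),e[1],1))
plan(T,0.35)
E
```

```text
t 8.25 p [433.3 -75.6  96.7] r [ 2.883 -0.026  1.494] F [-0.6 -0.6  0.8] w 28.5 q [-0.43  0.25  2.14  0.22  0.53 -0.53]
 bed [  3.8 -33.3  96.7]
stud [275 191   4   5  19] [276.58 192.89]
needle [(np.int64(280), np.int64(192), np.int64(47))]
dy bed [-1.4  7.2 -9. ]
5 rows
0.8,0.08,-0.7,-0.04,-0.3,-0.33,0.35,0.53,0.03,-0.13,0,0,0,0.35,0.54,0,-0.02,0,0,0,0.35,0.54,-0.02,0.09,0,0,0,0.35,0.58,-0.06,0.44,0,0,0,0.35
```

Request:
step_arm(
  moves=[0.8,0.08,-0.7,-0.04,-0.3,-0.33,0.35,0.53,0.03,-0.13,0,0,0,0.35,0.54,0,-0.02,0,0,0,0.35,0.54,-0.02,0.09,0,0,0,0.35,0.58,-0.06,0.44,0,0,0,0.35],
)

```text
time: 8.72
tool_pos: [440.3, -18.4, 107.2]
tcp_rot: [2.869, 0.006, 1.506]
contact_force: [0.7, 0.3, -0.0]
grip_width: 29.7
```

```bash
python3 - <<'E'
from h import *
st(); meas('pics/t6.png')
e=rimtcp(-28); plan([(e[0]+RB@np.array([0,0,0]),e[1],1)],.35)
E
```

```text
t 8.72 p [440.3 -18.4 107.2] r [2.869 0.006 1.506] F [ 0.7  0.3 -0. ] w 29.7 q [-0.25  0.23  2.14  0.09  0.51 -0.26]
 bed [  7.4  24.2 107.2]
stud [275 191   6   5  21] [276.86 192.71]
needle [(np.int64(280), np.int64(192), np.int64(46))]
dy bed [-0.9  6.6 -9. ]
1 rows
-0.06,-0.16,0,0.11,0.08,-0.04,0.35
```

View pics/t6.png

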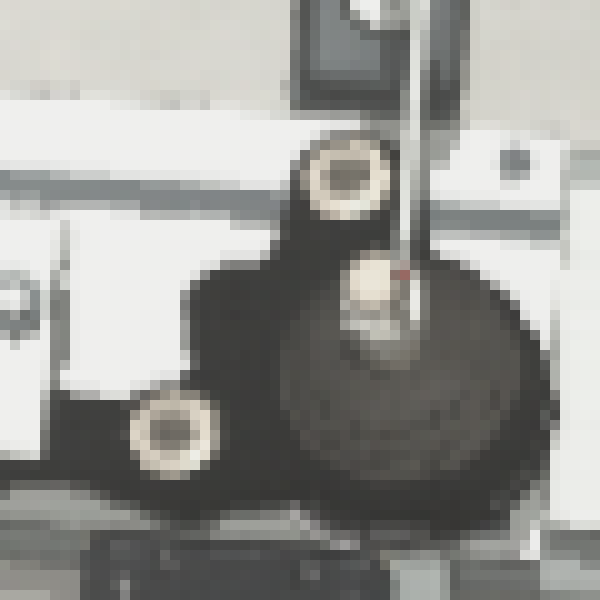

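Request:
step_arm(
  moves=[-0.06,-0.16,0,0.11,0.08,-0.04,0.35,0,0,0,0,0,0,1,0,0,0,0,0,0,1,0,0,0,0,0,0,1,0,0,0,0,0,0,1,0,0,0,0,0,0,1],
)

```text
time: 9.27
tool_pos: [435.6, -18.7, 104.8]
tcp_rot: [2.881, -0.0, 1.513]
contact_force: [0.9, 2.8, -0.7]
grip_width: 14.4
```

```bash
cat >> h.py <<'E'
def track(t):
    t0=cv2.imread('pics/top0.png')
    up=lambda a:cv2.resize(a,None,fx=10,fy=10,interpolation=cv2.INTER_CUBIC)
    if t.shape[2]==3: t=t[:,:,::-1]
    out=[]
    for nm,(x0,y0,x1,y1) in dict(studL=(263,187,270,197),bolt1=(261,176,274,187),bolt2=(243,201,256,214),boot=(257,193,290,214)).items():
        T=up(np.ascontiguousarray(t0[y0-2:y1+2,x0-2:x1+2]))[20:-20,20:-20]
        S=up(np.ascontiguousarray(t[y0-4:y1+4,x0-4:x1+18]))
        r=cv2.matchTemplate(S,T,cv2.TM_CCOEFF_NORMED); _,v,_,l=cv2.minMaxLoc(r)
        out.append((nm,l[0]/10-4,l[1]/10-4,round(v,3)))
    print(out)
E
python3 - <<'E'
from h import *
o=st(); y=(RB.T@(o['tool_pos']-C))[1]; f=-np.degrees(np.arcsin(y/52)); print(f)
arc(f,f+36,5)
t=capture('top'); cv2.imwrite('pics/top7.png',t[:,:,::-1]); track(t)
E
```

```text
t 9.27 p [435.6 -18.7 104.8] r [ 2.881 -0.     1.513] F [ 0.9  2.8 -0.7] w 14.4 q [-0.26  0.23  2.14  0.1   0.52 -0.28]
 bed [  2.7  23.6 104.8]
-26.942142209848555
5 rows
-0.3,0.03,-0.13,0,0,0,1,-0.31,0.02,-0.09,0,0,0,1,-0.32,0.01,-0.05,0,0,0,1,-0.33,0,-0.01,0,0,0,1,-0.33,-0.01,0.03,0,0,0,1
[('studL', 8.5, 0.7000000000000002, 0.98), ('bolt1', 7.699999999999999, 0.5999999999999996, 0.789), ('bolt2', 8.1, 0.5999999999999996, 0.986), ('boot', 8.1, 0.7000000000000002, 0.977)]
```

```bash
python3 - <<'E'
from h import *
import h
im0=cv2.imread('pics/top0.png')[:,:,::-1]
h.capture=lambda n: im0
meas()
for r in range(188,197): print(r,' '.join('%3d/%3d/%3d'%tuple(im0[r,c]) for c in range(264,276)))
print()
for r in range(188,197): print(r,' '.join('%3d/%3d/%3d'%tuple(im0[r,c]) for c in range(276,285)))
for u in (279.4,279.7):
    N=onz('top',(u,192),180); print(u,proj('top',[N[0],N[1],171]))
E
```

```text
stud [266 190   6   5  21] [268.57 191.9 ]
needle [(np.int64(280), np.int64(192), np.int64(41))]
dy bed [-0.3 27.6 -9. ]
188  63/ 62/ 61  61/ 61/ 59  62/ 63/ 62  62/ 61/ 60  63/ 64/ 61  63/ 62/ 61  62/ 62/ 60  63/ 63/ 61  61/ 62/ 60  62/ 62/ 60  60/ 60/ 57 214/214/211
189  62/ 62/ 60  61/ 61/ 59  62/ 63/ 60  82/ 80/ 77 130/125/116 134/129/119 107/104/ 96  71/ 71/ 68  62/ 62/ 61  62/ 62/ 60  61/ 60/ 58 114/114/111
190  61/ 62/ 60  61/ 61/ 59  84/ 83/ 79 160/153/143 220/212/198 226/219/204 196/188/175 147/144/135 101/101/ 95  69/ 70/ 66  65/ 64/ 62  66/ 65/ 62
191  61/ 62/ 59  70/ 71/ 68 159/155/145 227/219/206 230/223/209 229/223/208 227/220/204 222/216/203 191/190/180 133/132/126  80/ 79/ 76  75/ 73/ 70
192  65/ 64/ 63  96/ 96/ 92 205/199/188 227/220/206 230/224/211 230/225/210 228/220/205 211/203/188 219/219/210 198/197/188  95/ 94/ 88  78/ 76/ 72
193  74/ 74/ 70 109/108/103 167/164/153 211/204/189 230/225/210 230/224/210 216/207/193 164/157/145 151/148/140 183/183/175  94/ 94/ 88  80/ 79/ 75
194  77/ 77/ 72 124/122/116 167/166/157 159/154/144 207/199/185 209/201/187 155/149/137 123
[... 729 characters left out ...]
 154/150/144 156/147/143 130/130/126 133/133/130 232/232/231 235/235/234
192  77/ 77/ 73  77/ 75/ 72  78/ 77/ 73  92/ 68/ 65 115/ 74/ 70 113/111/107 141/142/138 232/232/231 236/236/234
193  82/ 79/ 76  80/ 78/ 75  78/ 77/ 74  77/ 77/ 73  67/ 67/ 63  66/ 67/ 65 103/103/101 224/223/220 235/235/234
194  81/ 79/ 75  82/ 80/ 75  79/ 77/ 74  80/ 78/ 75  69/ 68/ 65  67/ 64/ 62  63/ 64/ 60 159/159/157 233/233/231
195  84/ 82/ 77  81/ 81/ 75  83/ 82/ 77  83/ 81/ 76  71/ 70/ 66  74/ 74/ 70  64/ 64/ 62  61/ 62/ 60 214/214/211
196  84/ 82/ 79  84/ 84/ 80  85/ 83/ 80  86/ 85/ 80  73/ 71/ 69  80/ 80/ 76  75/ 75/ 70  63/ 62/ 60 118/119/116
279.4 [279.1616716  192.55730001]
279.7 [279.45939873 192.55729567]
```

Request:
step_arm(
  moves=[-0.3,0.03,-0.13,0,0,0,1,-0.31,0.02,-0.09,0,0,0,1,-0.32,0.01,-0.05,0,0,0,1,-0.33,0,-0.01,0,0,0,1,-0.33,-0.01,0.03,0,0,0,1,0,0,0,0,0,0,1],
)

```text
time: 9.82
tool_pos: [433.8, -49.2, 109.8]
tcp_rot: [2.881, -0.007, 1.51]
contact_force: [1.8, 2.5, -3.1]
grip_width: 13.2
```

```bash
python3 - <<'E'
from h import *
o=st(); y=(RB.T@(o['tool_pos']-C))[1]; f=-np.degrees(np.arcsin(y/52)); print(f)
t=capture('top'); cv2.imwrite('pics/top8.png',t[:,:,::-1]); track(t)
s=capture('side'); cv2.imwrite('pics/s8.png',cv2.resize(s[180:225,245:295],None,fx=12,fy=12,interpolation=cv2.INTER_NEAREST)[:,:,::-1])
cv2.imwrite('pics/t8.png',cv2.resize(t[165:225,240:300],None,fx=10,fy=10,interpolation=cv2.INTER_NEAREST)[:,:,::-1])
E
```

```text
t 9.82 p [433.8 -49.2 109.8] r [ 2.881 -0.007  1.51 ] F [ 1.8  2.5 -3.1] w 13.2 q [-0.35  0.22  2.13  0.15  0.55 -0.41]
 bed [  2.7  -7.  109.8]
7.707233110105472
[('studL', 9.7, 1.0, 0.929), ('bolt1', 9.7, 0.7999999999999998, 0.713), ('bolt2', 9.8, 0.7999999999999998, 0.987), ('boot', 9.7, 0.9000000000000004, 0.974)]
```

View pics/t8.png

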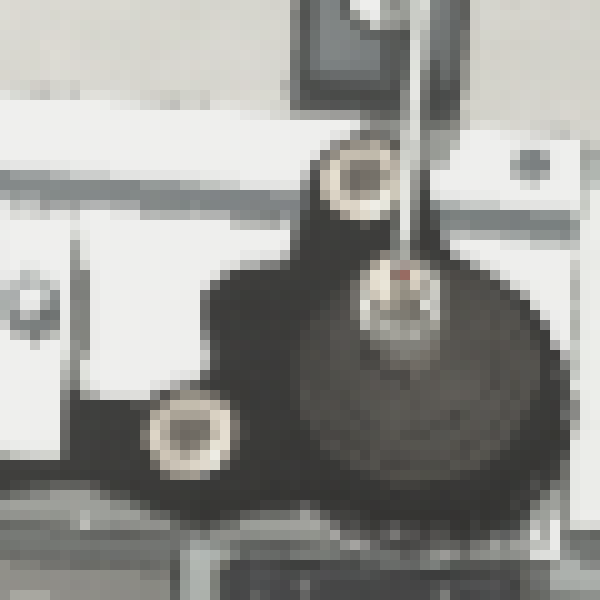

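View pics/s8.png

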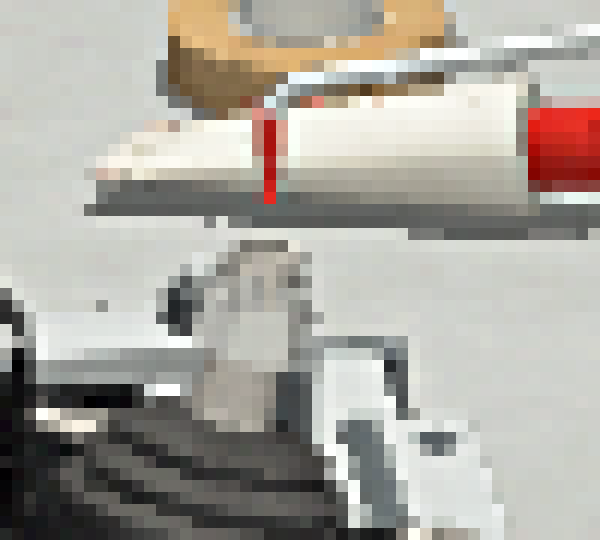

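Tracking shows the stud has shifted 10.2–10.3 px of the ~10.8 px needed, so about 1 mm remains (≈7.5°). I'll make a small final turn.

```bash
python3 - <<'E'
from h import *
print(proj('side',[577.1,-64,180]),proj('side',[577.1,-64,171]),proj('side',[577.1,-59,171]))
arc(7.7,15.5,2)
E
```

```text
[266.51720984 196.6499143 ] [266.55711323 200.00837472] [266.18094078 199.17375778]
2 rows
-0.17,-0.01,0.03,0,0,0,1,-0.17,-0.01,0.04,0,0,0,1
```

Request:
step_arm(
  moves=[-0.18,-0.01,0.03,0,0,0,1,-0.18,-0.01,0.04,0,0,0,1,0,0,0,0,0,0,1],
)

```text
time: 10.17
tool_pos: [433.4, -54.4, 108.7]
tcp_rot: [2.881, -0.01, 1.508]
contact_force: [0.1, 3.4, 0.1]
grip_width: 13.1
```

```bash
python3 - <<'E'
from h import *
o=st()
for i in range(2):
    t=capture('top'); track(t)
cv2.imwrite('pics/top9.png',t[:,:,::-1])
cv2.imwrite('pics/t9.png',cv2.resize(t[180:205,265:295],None,fx=20,fy=20,interpolation=cv2.INTER_NEAREST)[:,:,::-1])
E
```

```text
t 10.17 p [433.4 -54.4 108.7] r [ 2.881 -0.01   1.508] F [0.1 3.4 0.1] w 13.1 q [-0.36  0.22  2.13  0.17  0.55 -0.43]
 bed [  2.7 -12.1 108.7]
[('studL', 9.7, 1.2999999999999998, 0.908), ('bolt1', 10.0, 0.7999999999999998, 0.737), ('bolt2', 10.1, 0.7999999999999998, 0.991), ('boot', 10.0, 0.9000000000000004, 0.978)]
[('studL', 9.7, 1.2999999999999998, 0.906), ('bolt1', 10.0, 0.7999999999999998, 0.738), ('bolt2', 10.1, 0.7999999999999998, 0.991), ('boot', 10.0, 0.9000000000000004, 0.977)]
```

View pics/t9.png

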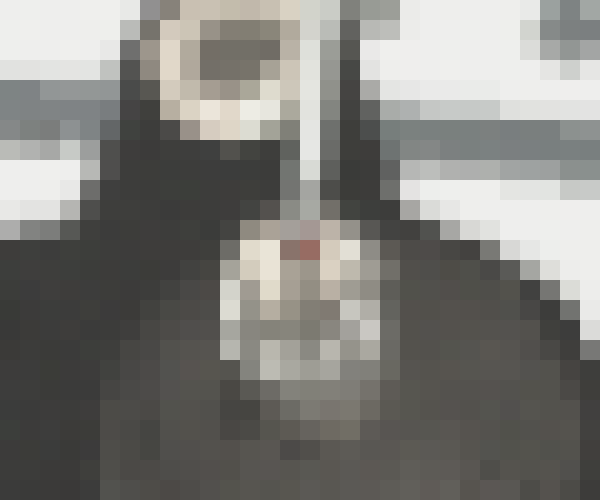

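Request:
step_arm(
  moves=[-0.19,-0.01,0.05,0,0,0,1,0,0,0,0,0,0,1,0,0,0,0,0,0,0.35,0,0,0,0,0,0,0.35,0,0,0,0,0,0,0.2],
)

```text
time: 10.68
tool_pos: [433.6, -57.6, 108.1]
tcp_rot: [2.88, -0.009, 1.51]
contact_force: [-1.4, -0.6, 0.0]
grip_width: 29.2
```

```bash
python3 - <<'E'
from h import *
o=st()
t=capture('top'); track(t)
p=o['tool_pos']; R=rot(15)
up=p+R.apply([0,0,-70]); K=np.array([434,-230.3,48])
d0=Ro.from_euler('z',BY)*R0
plan([(up,Ro.from_euler('xyz',o['tcp_rot']),None)],0.2)
plan([(K+[0,0,50],d0,None)],1,start=(up,Ro.from_euler('xyz',o['tcp_rot'])))
E
```

```text
t 10.68 p [433.6 -57.6 108.1] r [ 2.88  -0.009  1.51 ] F [-1.4 -0.6  0. ] w 29.2 q [-0.37  0.22  2.13  0.17  0.54 -0.45]
 bed [  3.  -15.3 108.1]
[('studL', 9.8, 1.4000000000000004, 0.897), ('bolt1', 10.1, 0.7999999999999998, 0.751), ('bolt2', 10.2, 0.7999999999999998, 0.992), ('boot', 10.1, 0.7000000000000002, 0.978)]
4 rows
0.01,0,-0.87,0,0,0,0.2,0.01,0,-0.87,0,0,0,0.2,0.01,0,-0.87,0,0,0,0.2,0.01,0,-0.87,0,0,0,0.2
11 rows
-0.79,0.04,0.37,0.34,-0.01,0,1,-0.79,0.05,0.37,0.34,-0.01,0,1,-0.79,0.06,0.37,0.34,-0.01,0,1,-0.79,0.06,0.37,0.34,-0.01,0,1,-0.79,0.07,0.37,0.34,-0.01,0,1,-0.79,0.08,0.36,0.34,-0.01,0,1,-0.78,0.09,0.36,0.34,-0.01,0,1,-0.78,0.1,0.36,0.34,-0.01,0,1
-0.78,0.11,0.36,0.34,-0.01,0,1,-0.78,0.11,0.36,0.34,-0.01,0,1,-0.78,0.12,0.36,0.34,-0.01,0,1
```

Released: bolt tracking ×1.049 gives a stud shift of 10.7 px, where about 10.8 px is needed. I'll retreat and head to the key.

Request:
step_arm(
  moves=[0.01,0,-0.87,0,0,0,0.2,0.01,0,-0.87,0,0,0,0.2,0.01,0,-0.87,0,0,0,0.2,0.01,0,-0.87,0,0,0,0.2],
)

```text
time: 11.07
tool_pos: [413.6, -56.7, 174.5]
tcp_rot: [2.887, -0.009, 1.511]
contact_force: [0.1, -0.5, -0.1]
grip_width: 37.0
```

Request:
step_arm(
  moves=[-0.79,0.04,0.37,0.34,-0.01,0,1,-0.79,0.05,0.37,0.34,-0.01,0,1,-0.79,0.06,0.37,0.34,-0.01,0,1,-0.79,0.06,0.37,0.34,-0.01,0,1,-0.79,0.07,0.37,0.34,-0.01,0,1,-0.79,0.08,0.36,0.34,-0.01,0,1,-0.78,0.09,0.36,0.34,-0.01,0,1,-0.78,0.1,0.36,0.34,-0.01,0,1],
)

```text
time: 11.73
tool_pos: [429.2, -190.2, 123.2]
tcp_rot: [3.072, 0.007, 1.516]
contact_force: [-0.2, 0.8, 0.3]
grip_width: 0.3
```

```bash
python3 - <<'E'
from h import *
o=st()
d0=Ro.from_euler('z',BY)*R0
plan([(np.array([433.7,-230.2,75]),d0,None)],1)
t=capture('top'); track(t)
cv2.imwrite('pics/t10.png',cv2.resize(t[165:225,240:300],None,fx=10,fy=10,interpolation=cv2.INTER_NEAREST)[:,:,::-1])
E
```

```text
t 11.73 p [ 429.2 -190.2  123.2] r [3.072 0.007 1.516] F [-0.2  0.8  0.3] w 0.3 q [-0.6   0.33  1.88  0.04  0.88 -0.57]
 bed [   6.6 -147.9  123.2]
4 rows
-0.49,0.04,0.61,0.25,0.02,0.02,1,-0.49,0.05,0.61,0.25,0.02,0.02,1,-0.49,0.06,0.61,0.25,0.02,0.02,1,-0.5,0.08,0.6,0.25,0.02,0.02,1
[('studL', 9.8, 1.4000000000000004, 0.896), ('bolt1', 10.1, 0.7999999999999998, 0.751), ('bolt2', 10.2, 0.7999999999999998, 0.992), ('boot', 10.1, 0.7999999999999998, 0.978)]
```

View pics/t10.png

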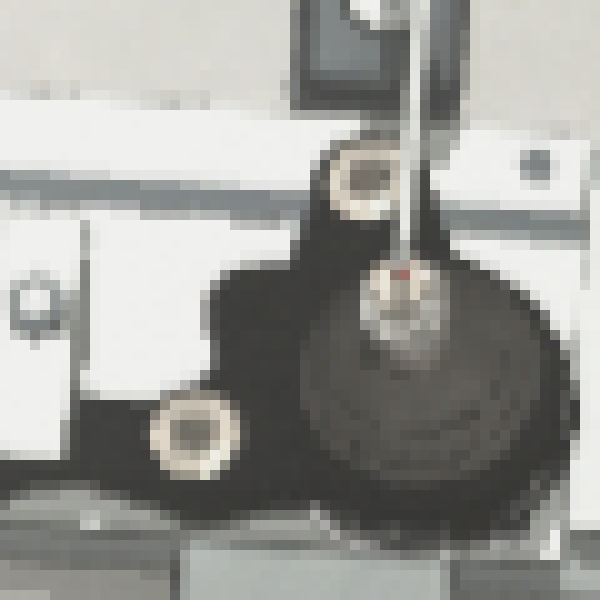

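The needle's red end (403,273) sits centred on the stud's pale top (372–436). Now the key.

Request:
step_arm(
  moves=[-0.49,0.04,0.61,0.25,0.02,0.02,1,-0.49,0.05,0.61,0.25,0.02,0.02,1,-0.49,0.06,0.61,0.25,0.02,0.02,1,-0.5,0.08,0.6,0.25,0.02,0.02,1,0,0,0,0,0,0,1],
)

```text
time: 12.2
tool_pos: [435.1, -236.4, 72.3]
tcp_rot: [-3.14, 0.005, 1.508]
contact_force: [0.3, 0.5, -1.1]
grip_width: 0.4
```

```bash
python3 - <<'E'
from h import *
o=st()
d0=Ro.from_euler('z',BY)*R0
plan([(np.array([433.7,-230.2,55]),d0,None)],1)
s=capture('side'); crop(s,170,230,270,330,6,'pics/s11.png')
E
```

```text
t 12.2 p [ 435.1 -236.4   72.3] r [-3.14   0.005  1.508] F [ 0.3  0.5 -1.1] w 0.4 q [-0.65  0.47  1.81 -0.01  0.86 -0.58]
 bed [  15.2 -193.7   72.3]
1 rows
0.31,-0.09,0.86,-0.02,0.08,-0.03,1
```

View pics/s11.png

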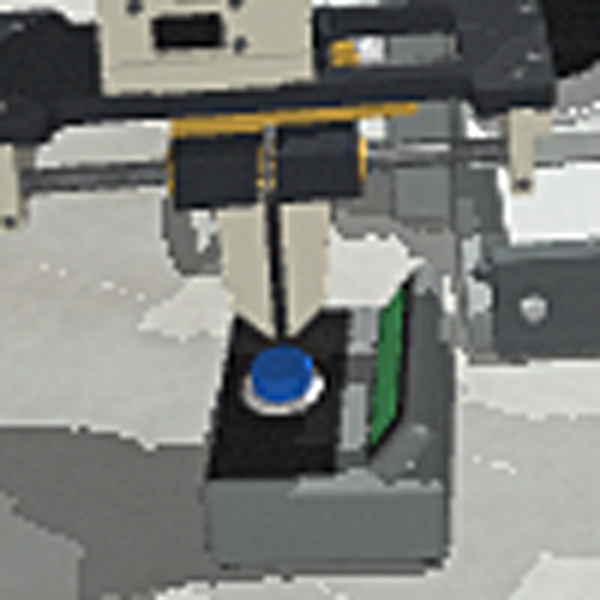

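Tip at (280,335) is above the key at (283,372), and the display is clear. I'll descend slowly.

Request:
step_arm(
  moves=[0.31,-0.09,0.8,-0.02,0.08,-0.03,1,0,0,0,0,0,0,1,0,0,0,0,0,0,1],
)

```text
time: 12.5
tool_pos: [433.8, -228.3, 58.8]
tcp_rot: [3.138, 0.0, 1.511]
contact_force: [0.6, -0.5, 0.4]
grip_width: 0.6
```

Request:
step_arm(
  moves=[0,0,0.1,0,0,0,1,0,0,0,0,0,0,1],
)

```text
time: 12.67
tool_pos: [434.3, -228.0, 58.6]
tcp_rot: [3.136, 0.002, 1.512]
contact_force: [-0.3, 0.4, 0.6]
grip_width: 0.7
```

```bash
python3 - <<'E'
from h import *
o=st()
s=capture('side'); crop(s,170,230,270,330,6,'pics/s12.png')
E
```

```text
t 12.67 p [ 434.3 -228.    58.6] r [3.136e+00 2.000e-03 1.512e+00] F [-0.3  0.4  0.6] w 0.7 q [-0.64  0.49  1.84  0.    0.81 -0.58]
 bed [  13.9 -185.4   58.6]
```

View pics/s12.png

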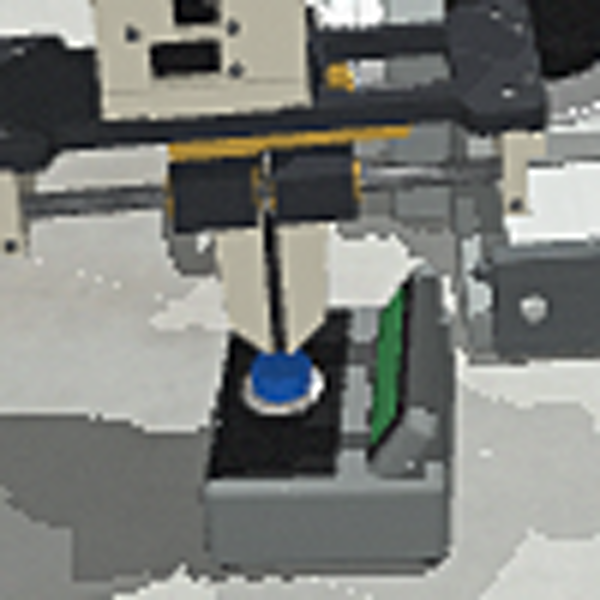

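Request:
step_arm(
  moves=[0,0,0.15,0,0,0,1,0,0,0.1,0,0,0,1,0,0,0,0,0,0,1],
)

```text
time: 12.97
tool_pos: [435.3, -228.6, 55.0]
tcp_rot: [3.133, 0.004, 1.512]
contact_force: [-0.1, 0.8, -0.1]
grip_width: 0.3
```

Request:
step_arm(
  moves=[0,0,0.1,0,0,0,1],
)

```text
time: 13.05
tool_pos: [435.5, -228.8, 53.2]
tcp_rot: [3.132, 0.004, 1.512]
contact_force: [-0.2, -0.1, 0.1]
grip_width: 0.4
```

Request:
step_arm(
  moves=[-0.05,-0.05,0.08,0,0,0,1],
)

```text
time: 13.13
tool_pos: [434.6, -229.7, 51.5]
tcp_rot: [3.132, 0.004, 1.513]
contact_force: [-0.1, -0.1, 0.1]
grip_width: 0.0
```

Request:
step_arm(
  moves=[0,0,0.08,0,0,0,1],
)

```text
time: 13.22
tool_pos: [434.4, -229.9, 49.7]
tcp_rot: [3.132, 0.004, 1.512]
contact_force: [0.3, 0.5, 0.4]
grip_width: 0.2
```

Request:
step_arm(
  moves=[0,0,0.07,0,0,0,1],
)

```text
time: 13.3
tool_pos: [434.3, -229.9, 48.0]
tcp_rot: [3.132, 0.004, 1.512]
contact_force: [-0.2, 0.9, 0.3]
grip_width: 0.4
```

Now 1 mm increments with a force check each.

Request:
step_arm(
  moves=[0,0,0.05,0,0,0,1],
)

```text
time: 13.38
tool_pos: [434.4, -229.9, 46.9]
tcp_rot: [3.132, 0.004, 1.512]
contact_force: [-0.5, 1.1, 4.3]
grip_width: 0.9
```

Request:
step_arm(
  moves=[0,0,0.05,0,0,0,1],
)

```text
time: 13.47
tool_pos: [434.4, -229.9, 46.1]
tcp_rot: [3.132, 0.004, 1.512]
contact_force: [-1.2, 0.6, 5.0]
grip_width: 0.3
```

Request:
step_arm(
  moves=[0,0,0.05,0,0,0,1],
)

```text
time: 13.55
tool_pos: [434.4, -229.9, 45.2]
tcp_rot: [3.132, 0.004, 1.512]
contact_force: [-0.9, 0.8, 3.9]
grip_width: 0.4
```

Request:
step_arm(
  moves=[0,0,0.03,0,0,0,1],
)

```text
time: 13.63
tool_pos: [434.4, -229.9, 44.6]
tcp_rot: [3.132, 0.004, 1.512]
contact_force: [-0.2, 0.7, 1.9]
grip_width: 0.7
```

The force fell from 5.0 N to 1.9 N, so it has clicked at about 3.7 mm. I'll hold one row and retreat.

Request:
step_arm(
  moves=[0,0,0,0,0,0,1,0,0,-0.3,0,0,0,1,0,0,-0.8,0,0,0,1,0,0,-0.9,0,0,0,1,0,0,-0.9,0,0,0,1,0,0,-0.9,0,0,0,1,0,0,0,0,0,0,1,0,0,0,0,0,0,1],
)

```text
time: 14.3
tool_pos: [433.1, -229.3, 124.0]
tcp_rot: [3.134, 0.003, 1.512]
contact_force: [-0.9, -0.4, -1.3]
grip_width: 0.3
```

```bash
python3 - <<'E'
from h import *
o=st()
t=capture('top'); track(t)
s=capture('side'); crop(s,170,160,350,330,4,'pics/s13.png')
E
```

```text
t 14.3 p [ 433.1 -229.3  124. ] r [3.134e+00 3.000e-03 1.512e+00] F [-0.9 -0.4 -1.3] w 0.3 q [-0.64  0.39  1.77  0.    0.97 -0.59]
 bed [  12.9 -186.8  124. ]
[('studL', 9.8, 1.4000000000000004, 0.897), ('bolt1', 10.1, 0.7999999999999998, 0.751), ('bolt2', 10.2, 0.7999999999999998, 0.992), ('boot', 10.1, 0.7999999999999998, 0.978)]
```

View pics/s13.png

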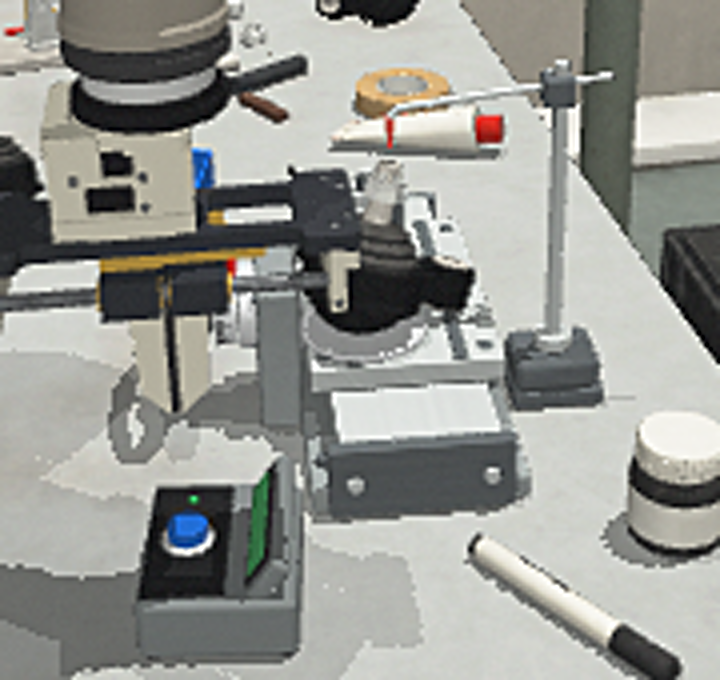

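The key is up (blue, at 188,530), the arm is free, the stud is unmoved and the loose things are in place. I'll hand the job in.

```bash
python3 -c "
from plant import *
print(close_job())"
```

```text
the job is handed in; nothing more can be done
None
```

I turned the wheel clockwise in three regripped strokes, about 27 mm of carriage travel, until the stud's top was in line below the needle. I then pressed the key to its click, let it come back up, and handed the job in. It reported no verdict.

- **Stud alignment:** the last tracking puts the stud's top within about 0.1 px (roughly 0.2 mm) of in line, and my measurement is good to about 1 mm. In the top view the needle's red end sits centred on the stud's top. Tracking was the same after the key press.
- **Checks that disagreed:** late in the turn the needle partly hid the stud. Direct stud tracking then read 9.8 px, while the bolt and boot tracking scaled to the stud's height gave 10.6–10.7 px. I relied on the bolt and boot tracking and the picture.
- **Key press:** the push-back peaked at about 5.0 N and fell to 1.9 N at roughly 3.5–4 mm, well short of the hard bottom. The key looked fully up afterwards.
- **Everything else:** the arm ended clear of everything at 124 mm height. In the last picture the marker, paint jar and grease tube looked to be in place. I did not recheck the hex key, which the arm never came near. No contact was seen with the carriage, ball joint or needle stand. The run took 14.3 s of the 70 s allowed.

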